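# Retension the bead case's friction hinge and prove that its lid holds

### The arm

A 6-joint arm with a two-finger parallel gripper is mounted at the origin on the work surface. World frame = base frame: x ahead of the robot, y to its left, z up, the work surface at z = 0. Lengths are in m, angles in degrees, forces in N, time in s.
With the tool pointing down it reaches from about 0.35 to 0.875 m from the base axis. Payload 4.2 kg.
Tool frame: the origin (TCP) lies midway between the tips of the shut fingers; the grasp point (between the pads) lies 19 mm behind it; z points along the fingers, y is the line along which they close (so a half turn about z gives the same grasp; the last joint's range is limited). The gripper opens to 87 mm and grips with 3 to 60 N. Pads are 19 mm wide; open, the fingers measure 117 mm over their backs; the gripper's body (75 mm by 190 mm) begins 51 mm behind the grasp point.
Start: joints at [83.285, 22.042, 0.453, 0, -68.411, -14.817], TCP at [0.229, 0.581, 0.223] pointing down, gripper open.
Joint ranges: [-179.83, 179.83], [-69.29, 118.12], [-61.27, 80.66], [-181.25, 117.63], [-171.15, -9.14], [-177.46, 177.46]. Speed limits (degrees/s): [159.86, 159.86, 180, 180, 180, 180].

### API

Orientations are given as a 3x3 rotation matrix whose columns are the frame's x, y, z axes.
In Python, from station import r, cams gives the robot as it stands.
- The arm moves only by the tool play_rows, never from a script. Its argument "commands" is text: rows parted by semicolons, each of 6 numbers parted by spaces: the shift along the world's x, y, z normalised to -1 to 1, where 1 is 30 mm, then the turn, a rotation vector about the world's x, y, z normalised to -1 to 1, where 1 is 0.15 rad. A call has 1 to 20 rows; each row shifts and turns the commanded pose from where the row before left it; what a row does not reach is not made up. A row lasts 1/10 s, in which the tool goes at most 50 mm and 8.59 degrees, less where a joint would pass 70% of its speed; a pose out of reach is approached as far as the arm can. A call with a number of a shift or a turn outside -1 to 1 is refused whole. A call with a gripper value outside its range is refused whole. "grip" is the finger opening in mm, from 0 to 87, set as the call begins (left out, the last holds). The fingers move at their own pace and stop on an object; the grip force is fixed at half the most. Time passes only in rows, so rows that do not move let the fingers close. It gives the time, the measured TCP pose, the force, the opening and the grip force at its end, in the units of the state.
- r.sense(): the state, without advancing time (a new reading comes with each control period).
- cams.capture(name): name is "scene" or "top"; returns (picture, depth): 420x560x3 uint8, blue, green, red; 420x560 float32, m along the optical axis (not along the pixel's ray), 0 where there is no reading.
- cams.camera_info(name): a dict with "mtx" (3x3 intrinsics, pixels), "k1" (the pictures are not rectified: a ray, as slopes to the right and down, at radius r is drawn at 1 + k1 r^2 times it, then the intrinsics apply), "R" (3x3) and "t" (3): a world point X has camera coordinates R X + t. Camera axes: x right, y down, z forward; pixel columns grow to the right and rows downward; lengths in m; the calibration is good to about 2 mm. A picture is of the moment at which its call begins. camera_info takes no time and is no camera call.
- r.finish_job(): hands the job in; it is judged then, once.
The state is a dict: "time_s": time; "joints": joint angles; "joint_velocities": joint speeds; "effort": joint torques, N m; "tcp_pos": TCP position; "ee_rot": TCP orientation; "wrist_force": force on the tool from outside, world axes, zero at the start; "moment": the same for the moment, N m; "gripper_width": opening from 0.0 (shut) to 1.0 (fully open); "gripper_force": force on a finger pad.
Only numpy, scipy, OpenCV 4.12 (cv2) and the standard library are available. Lean on these libraries where they do the work, as an engineer would, in place of code of your own. Each camera call takes 0.05 s, during which the arm holds its last target. There are 200 camera calls.

### The job

The blue lid of the bead case should stand open by itself as a pattern stand. Lift it about 55 degrees open and let go: the hinge is slack, so watch it sink fully shut; then turn the red hinge knob clockwise (seen from above) until it bottoms out and clearly slips at its set torque. Last, lift the lid about 55 degrees open again, let go, and leave it standing there by itself; do not disturb the jar, the cup or the spool.

Things in the scene. Friction and masses are not known exactly. Their poses are not given: they have to be found in the camera images.
- bead_case: Grey plastic bead case, fixed to the table, 150 mm deep (its x) by 180 mm wide (its y) by 60 mm high, with a hinged blue lid. Origin: centre of its underside, on the table. Its x axis points from the front (lid handle side) to the hinge side, y to its left, z up. Beside the rear left corner a grey tower of 50 x 50 mm and 92 mm high, centred at x = +75, y = +130 mm, carries the red hinge knob.
- lid_bar (a point): Middle of the orange round handle bar on the lid: 10 mm thick, parallel to the case's y, 90 mm long between two posts of the same thickness; with the lid shut it lies 120 mm in front of the hinge line and 103.5 mm above the table, its centre 35 mm above the lid's top face. Closed lid: 8 mm thick, top face 68.5 mm above the table. The bar turns with the lid; pinched lightly, it can turn between the finger pads.
- lid_hinge (a point): Middle of the lid's hinge line, 60.5 mm above the table, 75 mm behind the case's centre; the line runs along the case's y. The bar's centre stays 120 mm along the lid and 43 mm off it (on its outer side) from this line.
- lid (a joint): Lid angle in rad: 0 shut, growing as the front edge rises and swings away to the hinge side, up to 1.75. Lid 180 to 340 g (varies). Slack hinge: it sinks shut, by itself, in 1 to 3 s (a little air-damped). With the hinge screw fully tightened it holds at any angle, and lifting it takes about 5 to 6 N at the bar.
- knob_grip (a point): Where to grip the red hinge knob: on its vertical axis, 115 mm above the table. The knob is round, 36 mm in diameter, ribbed, from 95 to 125 mm above the table, its flat top marked with a white line; the tower's top is 92 mm above the table. It can be gripped at any yaw from above. Fixed to the case.
- hinge_screw (a joint): Turn of the hinge screw inside the knob in rad, growing clockwise seen from above; it starts at 0 to 0.6 and has a solid stop at 2.2 (fully tightened). The knob drives it (about 0.1 to 0.15 N m) through a slipping clutch, so more than one grasp is needed. The lid's friction grows only over the last 1.3 rad before the stop.
- click_knob (a joint): Slip of the knob on the screw in rad, 0 at the start; it grows only when the screw is at its stop and the knob is turned on clockwise. The clutch slips at 0.45 N m: torque about the vertical, read at rest after a turn, is under 0.15 before the stop and 0.3 to 0.45 N m once it slips. The knob is sprung on the clutch (4 N m/rad): it gives 0.11 rad first. Anticlockwise turns the screw back.
- bead_jar: Bystander: green jar with a white cap, 52 mm across, 75 mm high, loose. Origin: centre of its underside.
- bead_cup: Bystander: yellow open cup, 64 mm across, 50 mm high, loose. Origin: centre of its underside.
- wire_spool: Bystander: copper wire spool on end, 48 mm across, 30 mm high, loose. Origin: centre of its underside.

How it is judged:
By the outcome, as a careful person would: the job done as asked, in the order asked, and still so for the second after the job is handed in, with the robot touching nothing.
It also fails if it takes over 61 s, if anything falls off the work surface, if the arm or the gripper's body presses on something with over 40 N, if the wrist force passes 120 N, or if a joint passes its speed limit or range.

## Working session

There is one attempt and no reset: what is moved stays moved. The work goes in short steps, Python scripts to look and compute and a tool call to move; the robot and the scene stay as the last step left them, time stands still between calls to the robot, and variables do not carry over. Pictures are saved under pics/ and viewed, at most 10 in all, crops included, and the job is handed in when it is done.

Besides the shell and the picture viewer there is one more tool, called after "Request:" by a JSON object that holds its "fn" and its "kwargs". play_rows: Moves the arm, as the interface text tells. Scaled input: -1 to 1 covers 30 mm each way for a shift and 0.15 rad each way for a turn. Its arguments: {"type":"object","properties":{"commands":{"type":"string"},"grip":{"type":"number"}},"required":["commands"]}

```bash
mkdir -p pics; ls; cat > h.py <<'E'
import numpy as np, cv2
from station import r, cams
def px2pts(name, uv, depth=None, z=None):
    I=cams.camera_info(name); K=np.array(I["mtx"]);R=np.array(I["R"]);t=np.array(I["t"]).ravel()
    uv=np.atleast_2d(uv).astype(float)
    n=cv2.undistortPoints(uv.reshape(-1,1,2),K,np.array([I["k1"],0,0,0.])).reshape(-1,2)
    d=np.c_[n,np.ones(len(n))]; C=-R.T@t; D=d@R
    s=(z-C[2])/D[:,2] if z is not None else depth
    return C+D*np.asarray(s)[:,None]
def cloud(name,mask,dep):
    v,u=np.nonzero(mask&(dep>0)); return px2pts(name,np.c_[u,v],dep[v,u])
E
python3 - <<'E'
from h import *
for n in("scene","top"):
    p,d=cams.capture(n); cv2.imwrite(f"pics/{n}0.png",p); np.savez(f"{n}0.npz",p=p,d=d)
s=r.sense(); print({k:np.round(v,3) for k,v in s.items()})
E
```

```text
pics
{'time_s': np.float64(0.1), 'joints': array([ 8.3285e+01,  2.2086e+01,  3.8800e-01, -2.4000e-02, -6.8411e+01,
       -1.4816e+01]), 'joint_velocities': array([-0.01 , -0.095,  0.173,  0.106,  0.145, -0.039]), 'effort': array([-0.0000e+00, -3.9169e+01,  1.8794e+01,  4.2320e+00,  1.3000e-02,
       -0.0000e+00]), 'tcp_pos': array([0.229, 0.581, 0.222]), 'ee_rot': array([[ 0.93 , -0.367, -0.001],
       [-0.367, -0.93 , -0.002],
       [ 0.   ,  0.002, -1.   ]]), 'wrist_force': array([-0.011,  0.285,  0.008]), 'moment': array([-0.016, -0.015, -0.02 ]), 'gripper_force': np.float64(0.0), 'gripper_width': np.float64(1.0)}
```

View pics/scene0.png

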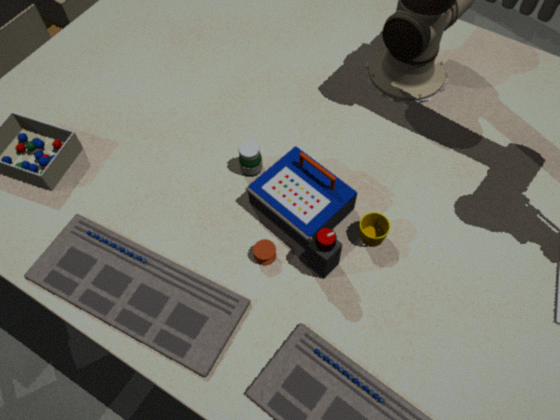

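View pics/top0.png

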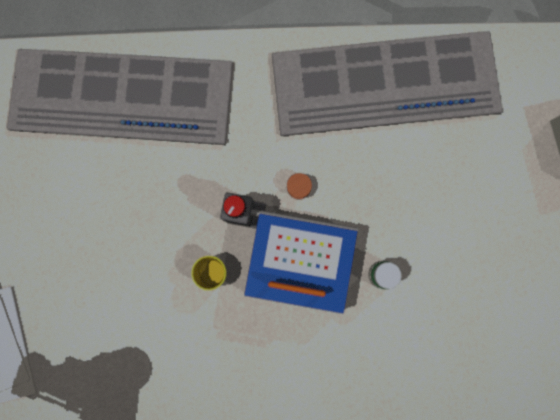

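The top view shows the bar around (297,289), the knob at (234,206), the cup at (210,272), the jar at (386,274) and the spool at (300,186). The scene view agrees with this. Next I'll measure them.

```bash
python3 - <<'E'
from h import *
for n in("top","scene"):
    f=np.load(n+"0.npz");p,d=f["p"],f["d"]
    hsv=cv2.cvtColor(p,cv2.COLOR_BGR2HSV);H,S,V=cv2.split(hsv)
    m={"blue":(abs(H.astype(int)-115)<12)&(S>150),"org":(H>3)&(H<=14)&(S>170),"red":((H<3)|(H>176))&(S>170),"yel":(H>20)&(H<34)&(S>150)}
    roi=np.zeros(H.shape,bool)
    if n=="top": roi[150:330,170:420]=1
    else: roi[130:280,230:400]=1
    for k,mm in m.items():
        mm=(mm&roi).astype(np.uint8)
        cnt,l,st,c=cv2.connectedComponentsWithStats(mm)
        for i in range(1,cnt):
            if st[i,4]<40: continue
            P=cloud(n,l==i,d)
            rect=cv2.minAreaRect(np.argwhere(l==i)[:,::-1].astype(np.float32))
            print(n,k,st[i,4],c[i].round(1),"med",np.median(P,0).round(3),"z",np.percentile(P[:,2],[5,95]).round(3),"rect",np.round(rect[0],1),np.round(rect[1],1),round(rect[2],1))
            z={"blue":.0685,"org":.1035,"red":.125,"yel":.05}[k]
            B=cv2.boxPoints(rect); print("   plane",px2pts(n,rect[0],z=z).round(4),px2pts(n,B,z=z)[:,:2].round(4).tolist())
# jar, spool
print(px2pts("top",[386,274],z=.075),px2pts("top",[300,186],z=.03),px2pts("top",[210,272],z=.05))
E
```

```text
top blue 4273 [300.  268.5] med [ 0.476 -0.016  0.068] z [0.066 0.071] rect [300.6 262.8] [100.3  81.9] 10.2
   plane [[ 0.4999 -0.019   0.0685]] [[0.4469, 0.0831], [0.59, 0.0543], [0.5533, -0.122], [0.4113, -0.091]]
top org 227 [296.8 288.5] med [ 0.457 -0.011  0.108] z [0.105 0.111] rect [296.6 288.4] [55.9  4.2] 10.2
   plane [[ 0.4567 -0.0102  0.1035]] [[0.4627, 0.0373], [0.4697, 0.0359], [0.4506, -0.0577], [0.4436, -0.0562]]
top red 294 [234.5 205.1] med [0.601 0.09  0.125] z [0.121 0.127] rect [234. 206.] [20. 20.] 90.0
   plane [[0.5987 0.0923 0.125 ]] [[0.6162, 0.109], [0.6153, 0.075], [0.5812, 0.0756], [0.5821, 0.1095]]
top yel 854 [208.9 272.3] med [0.486 0.155 0.006] z [0.001 0.049] rect [209.  272.5] [31. 32.] 90.0
   plane [[0.4865 0.1478 0.05  ]] [[0.5154, 0.1768], [0.5139, 0.1182], [0.4578, 0.1191], [0.4592, 0.1774]]
scene blue 2619 [306. 191.] med [ 0.485 -0.001  0.07 ] z [0.067 0.073] rect [302.4 189.5] [87.9 64. ] 39.5
   plane [[ 0.5021 -0.017   0.0685]] [[0.5561, -0.1191], [0.3966, -0.1169], [0.4486, 0.0843], [0.5952, 0.0711]]
scene org 190 [317.3 167.6] med [ 0.4
[... 234 characters left out ...]
1] z [0.005 0.035] rect [264.5 252. ] [23.5 21.3] 76.0
   plane [[0.6814 0.0073 0.1035]] [[0.6791, -0.0245], [0.6487, 0.0029], [0.6837, 0.0384], [0.7131, 0.0114]]
scene red 264 [325.3 237.5] med [0.605 0.093 0.126] z [0.113 0.129] rect [325.3 237.9] [19.2 21. ] 26.6
   plane [[0.6048 0.0944 0.125 ]] [[0.6273, 0.0788], [0.5831, 0.0733], [0.5821, 0.1102], [0.6258, 0.1148]]
scene yel 755 [373.4 227.8] med [0.476 0.147 0.029] z [0.004 0.052] rect [372.7 228. ] [29.4 33. ] 33.7
   plane [[0.4957 0.1495 0.05  ]] [[0.5307, 0.1183], [0.4519, 0.1196], [0.4604, 0.1811], [0.5375, 0.178]]
[[ 0.47631302 -0.16910076  0.075     ]] [[ 0.64382993 -0.02256915  0.03      ]] [[0.48737881 0.14600824 0.05      ]]
```

Request:
{"fn": "play_rows", "kwargs": {"commands": ".315 -.82 0 0 0 -.388;.315 -.82 0 0 0 -.388;.315 -.82 0 0 0 -.388;.315 -.82 0 0 0 -.388;.315 -.82 0 0 0 -.388;.315 -.82 0 0 0 -.388;.315 -.82 0 0 0 -.388;.315 -.82 0 0 0 -.388;.315 -.82 0 0 0 -.388;.315 -.82 0 0 0 -.388;.315 -.82 0 0 0 -.388;.315 -.82 0 0 0 -.388;.315 -.82 0 0 0 -.388;.315 -.82 0 0 0 -.388;.315 -.82 0 0 0 -.388;.315 -.82 0 0 0 -.388;.315 -.82 0 0 0 -.388;.315 -.82 0 0 0 -.388;.315 -.82 0 0 0 -.388;.315 -.82 0 0 0 -.388", "grip": 50}}

```text
time_s: 2.1
tcp_pos: [0.4183, 0.0882, 0.2223]
ee_rot: [[0.029, -1.0, -0.0], [-1.0, -0.029, -0.0], [0.0, 0.001, -1.0]]
wrist_force: [0.6, 0.7, -0.0]
gripper_width: 0.577
gripper_force: 0.0
```

Request:
{"fn": "play_rows", "kwargs": {"commands": ".315 -.82 0 0 0 -.388;.315 -.82 0 0 0 -.388;.315 -.82 0 0 0 -.388;.315 -.82 0 0 0 -.388;0 0 -.5 0 0 0;0 0 -.5 0 0 0;0 0 0 0 0 0"}}

```text
time_s: 2.8
tcp_pos: [0.4544, -0.0097, 0.1904]
ee_rot: [[-0.202, -0.979, -0.005], [-0.979, 0.202, -0.001], [0.002, 0.005, -1.0]]
wrist_force: [0.4, -1.0, -0.1]
gripper_width: 0.573
gripper_force: 0.0
```

```bash
python3 - <<'E'
from h import *
p,d=cams.capture("scene"); cv2.imwrite("pics/s1.png",cv2.resize(p[100:300,200:450],None,fx=3,fy=3))
s=r.sense(); print(s["tcp_pos"].round(4),s["ee_rot"].round(3).tolist(),s["joints"].round(1))
E
```

```text
[ 0.4554 -0.0094  0.1917] [[-0.201, -0.98, -0.003], [-0.98, 0.201, -0.001], [0.001, 0.002, -1.0]] [ 19.4   7.1 -24.9  -0.  -58.2 -30.9]
```

View pics/s1.png

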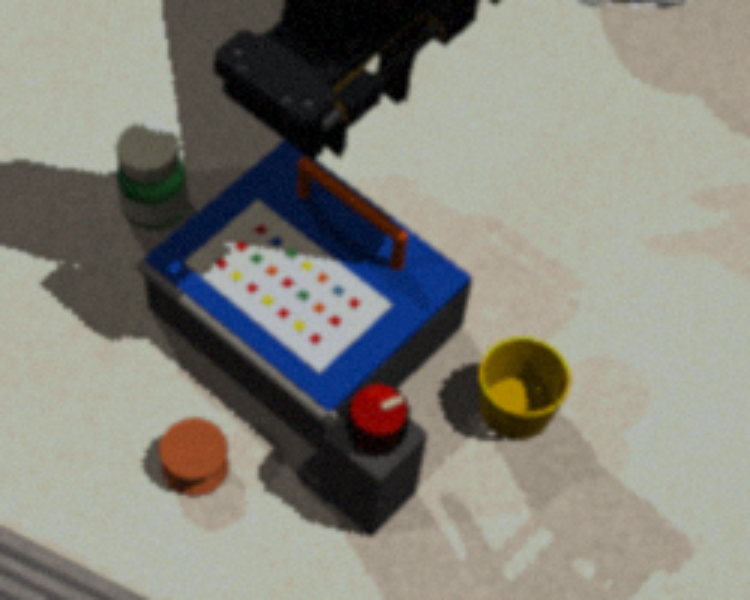

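The gripper sits over the bar and both fingers straddle it. I'll descend and pinch.

Request:
{"fn": "play_rows", "kwargs": {"commands": "0 0 -.5 0 0 0;0 0 -.5 0 0 0;0 0 -.5 0 0 0;0 0 -.5 0 0 0;0 0 -.5 0 0 0;0 0 -.5 0 0 0;0 0 -.5 0 0 0;0 0 0 0 0 0"}}

```text
time_s: 3.65
tcp_pos: [0.4554, -0.009, 0.0867]
ee_rot: [[-0.2, -0.98, -0.003], [-0.98, 0.2, -0.001], [0.001, 0.003, -1.0]]
wrist_force: [-0.3, 0.3, 0.5]
gripper_width: 0.572
gripper_force: 0.0
```

Request:
{"fn": "play_rows", "kwargs": {"commands": "0 0 0 0 0 0;0 0 0 0 0 0;0 0 0 0 0 0;0 0 0 0 0 0;0 0 0 0 0 0", "grip": 0}}

```text
time_s: 4.15
tcp_pos: [0.4563, -0.0089, 0.0879]
ee_rot: [[-0.2, -0.98, 0.001], [-0.98, 0.2, 0.0], [-0.0, -0.001, -1.0]]
wrist_force: [0.5, 0.1, -0.1]
gripper_width: 0.201
gripper_force: 0.0
```

```bash
cat > arc.py <<'E'
from h import *
s=r.sense(); t0=s["tcp_pos"]; print(t0.round(4), s["wrist_force"].round(1),s["gripper_width"]*87)
a=np.radians(-11.5); X=np.array([np.cos(a),np.sin(a),0]); Z=np.array([0,0,1.])
bar=lambda f: X*(-.12*np.cos(f)+.043*np.sin(f))+Z*(.12*np.sin(f)+.043*np.cos(f))
al=np.radians(30); n=11; F=np.radians(55)
tz=lambda k: -np.sin(al*k)*X-np.cos(al*k)*Z
g0=.0185
pos=[bar(F*k/n)+g0*tz(k/n) for k in range(n+1)]
print((np.diff(pos,axis=0)/.03).round(2).tolist(), "turn",(al/n/.15*np.array([-np.sin(a),np.cos(a)])).round(3))
E
python3 arc.py
```

```text
[ 0.4563 -0.0089  0.0879] [ 0.5  0.1 -0.1] 17.477300407278282
[[0.11, -0.02, 0.34], [0.14, -0.03, 0.33], [0.17, -0.03, 0.32], [0.19, -0.04, 0.3], [0.22, -0.04, 0.28], [0.24, -0.05, 0.26], [0.26, -0.05, 0.24], [0.28, -0.06, 0.21], [0.29, -0.06, 0.18], [0.31, -0.06, 0.16], [0.32, -0.07, 0.13]] turn [0.063 0.311]
```

Request:
{"fn": "play_rows", "kwargs": {"commands": "0 0 0 0 0 0;0 0 0 0 0 0;0 0 0 0 0 0;0 0 0 0 0 0"}}

```text
time_s: 4.55
tcp_pos: [0.4569, -0.0091, 0.0878]
ee_rot: [[-0.2, -0.98, 0.001], [-0.98, 0.2, -0.0], [-0.0, -0.001, -1.0]]
wrist_force: [2.4, -2.4, -0.4]
gripper_width: 0.105
gripper_force: 30.0
```

Request:
{"fn": "play_rows", "kwargs": {"commands": ".11 -.02 .34 .063 .311 0;.14 -.03 .33 .063 .311 0;.17 -.03 .32 .063 .311 0;.19 -.04 .3 .063 .311 0;.22 -.04 .28 .063 .311 0;.24 -.05 .26 .063 .311 0"}}

```text
time_s: 5.15
tcp_pos: [0.4867, -0.0153, 0.1411]
ee_rot: [[-0.201, -0.938, -0.282], [-0.98, 0.193, 0.057], [0.001, 0.288, -0.958]]
wrist_force: [0.5, -1.7, -7.0]
gripper_width: 0.103
gripper_force: 30.0
```

Request:
{"fn": "play_rows", "kwargs": {"commands": ".26 -.05 .24 .063 .311 0;.28 -.06 .21 .063 .311 0;.29 -.06 .18 .063 .311 0;.31 -.06 .16 .063 .311 0;.32 -.07 .13 .063 .311 0;0 0 0 0 0 0;0 0 0 0 0 0;0 0 0 0 0 0"}}

```text
time_s: 5.95
tcp_pos: [0.5304, -0.0243, 0.1701]
ee_rot: [[-0.2, -0.846, -0.494], [-0.98, 0.173, 0.099], [0.002, 0.504, -0.864]]
wrist_force: [-4.0, -1.0, 3.0]
gripper_width: 0.104
gripper_force: 30.0
```

```bash
cat > ang.py <<'E'
from h import *
# lid angle from grasp point and from blue cloud
s=r.sense(); t=s["tcp_pos"]; a=np.radians(-11.5); X=np.array([np.cos(a),np.sin(a),0])
H=np.array([.5735,-.034,.0605]); g=t-.0156*s["ee_rot"][:,2]
x,z=(g-H)@X,(g-H)[2]; print("tcp",t.round(4),"angle from grasp",np.degrees(np.arctan2(z,-x)-np.arctan2(43,120)).round(1),"r",np.hypot(x,z).round(4),s["wrist_force"].round(1),s["moment"].round(2),s["time_s"])
def lid():
  for n in("top","scene"):
    p,d=cams.capture(n); hsv=cv2.cvtColor(p,cv2.COLOR_BGR2HSV)
    m=(abs(hsv[...,0].astype(int)-115)<12)&(hsv[...,1]>150)
    q=np.zeros_like(m)
    if n=="top": q[150:330,170:420]=1
    else: q[100:280,230:400]=1
    P=cloud(n,m&q,d)-H
    u=P@X; w=P[:,2]; ok=(np.hypot(u,w)<.2)&(w>-.01); u,w=u[ok],w[ok]
    if len(u)<30: print(n,"few");continue
    # angle of each point about hinge, given 8 mm above hinge plane
    rr=np.hypot(u,w); k=rr>.06
    f=np.arctan2(w,-u)-np.arcsin(.008/rr)
    print(n,len(u),"lid angle",np.degrees(np.percentile(f[k],[25,50,75])).round(1))
  return p
E
python3 -c "
from ang import *
p=lid(); cv2.imwrite('pics/s2.png',cv2.resize(p[80:300,200:450],None,fx=3,fy=2.7))"
```

```text
tcp [ 0.5304 -0.0243  0.1701] angle from grasp 53.8 r 0.1283 [-4. -1.  3.] [-0.12  0.44  0.08] 5.95
top 1976 lid angle [52.3 52.7 53.1]
scene 966 lid angle [53.6 54.4 55.1]ang.py:18: RuntimeWarning: invalid value encountered in arcsin
  f=np.arctan2(w,-u)-np.arcsin(.008/rr)
```

View pics/s2.png

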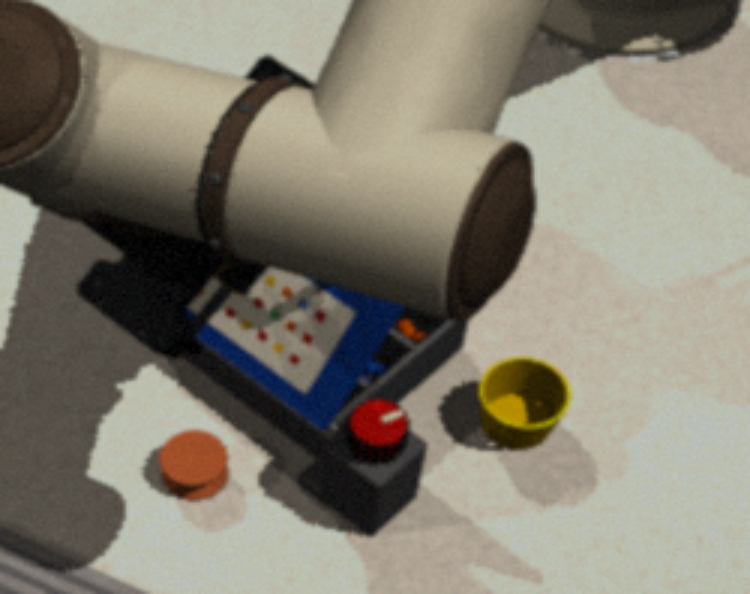

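The lid is about 54° open in both views, with the bar in the pads. I'll release and retract along the tool axis.

Request:
{"fn": "play_rows", "kwargs": {"commands": "0 0 0 0 0 0;0 0 0 0 0 0;.12 -.02 .21 0 0 0;.25 -.05 .43 0 0 0;.3 -.06 .55 0 0 0;.4 -.08 .7 0 0 0;.4 -.08 .7 0 0 0;.3 -.06 .5 0 0 0;0 0 0 0 0 0", "grip": 36}}

```text
time_s: 6.95
tcp_pos: [0.5876, -0.0351, 0.2646]
ee_rot: [[-0.201, -0.852, -0.484], [-0.98, 0.174, 0.099], [-0.0, 0.494, -0.87]]
wrist_force: [-0.1, 0.0, 0.1]
gripper_width: 0.413
gripper_force: 0.0
```

```bash
python3 -c "
from ang import *
lid()" 2>/dev/null
```

```text
tcp [ 0.5876 -0.0351  0.2646] angle from grasp 76.0 r 0.2187 [-0.1  0.   0.1] [-0.09 -1.08 -0.03] 6.95
top 3017 lid angle [27.3 27.8 28.3]
scene 1937 lid angle [26.2 26.9 27.6]
```

The lid is at about 27° and still sinking. While it closes I'll straighten the tool and move over the knob.

Request:
{"fn": "play_rows", "kwargs": {"commands": ".04 .427 0 -.07 -.342 0;.04 .427 0 -.07 -.342 0;.04 .427 0 -.07 -.342 0;.04 .427 0 -.07 -.342 0;.04 .427 0 -.07 -.342 0;.04 .427 0 -.07 -.342 0;.04 .427 0 -.07 -.342 0;.04 .427 0 -.07 -.342 0;.04 .427 0 -.07 -.342 0;.04 .427 0 -.07 -.342 0;0 0 0 0 0 0", "grip": 75}}

```text
time_s: 8.15
tcp_pos: [0.5952, 0.0945, 0.2621]
ee_rot: [[-0.198, -0.98, -0.001], [-0.98, 0.198, -0.001], [0.001, 0.001, -1.0]]
wrist_force: [1.1, -0.3, -0.0]
gripper_width: 0.863
gripper_force: 0.0
```

Request:
{"fn": "play_rows", "kwargs": {"commands": "0 0 -.2 0 0 .7;0 0 -.2 0 0 .7;0 0 -.2 0 0 .7;0 0 -.2 0 0 .7;0 0 -.2 0 0 .7;0 0 -.2 0 0 .7;0 0 -.2 0 0 .7;0 0 -.2 0 0 .7;0 0 -.2 0 0 .7;0 0 -.2 0 0 .7;0 0 -.2 0 0 .7;0 0 -.2 0 0 .7;0 0 -.2 0 0 .7;0 0 -.2 0 0 .7;0 0 -.2 0 0 .7;0 0 0 0 0 0"}}

```text
time_s: 9.75
tcp_pos: [0.5961, 0.0925, 0.1709]
ee_rot: [[0.98, -0.198, -0.003], [-0.198, -0.98, -0.001], [-0.003, 0.002, -1.0]]
wrist_force: [-0.5, 0.7, -0.8]
gripper_width: 0.863
gripper_force: 0.0
```

```bash
python3 -c "
from ang import *
p=lid(); print(s['joints'].round(1),s['ee_rot'].round(3).tolist()); cv2.imwrite('pics/s3.png',cv2.resize(p[80:300,200:450],None,fx=3,fy=2.7))" 2>/dev/null
```

```text
tcp [0.5961 0.0925 0.1709] angle from grasp 68.9 r 0.1261 [-0.5  0.7 -0.8] [-0.02  0.05 -0.05] 9.75
top 3884 lid angle [-0.6 -0.   0.6]
scene 1198 lid angle [0.3 1.1 2. ]
[ 24.2  22.3  -6.9  -0.  -61.   54.4] [[0.98, -0.198, -0.003], [-0.198, -0.98, -0.001], [-0.003, 0.002, -1.0]]
```

View pics/s3.png

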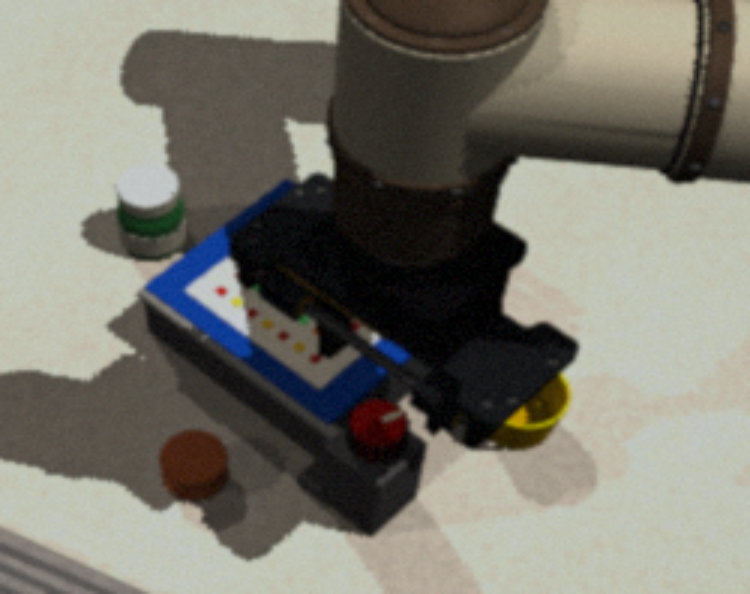

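The lid is fully shut and the tool is over the knob. I'll descend and grip the knob. Joint 6 is at 54°, which leaves plenty of clockwise travel.

Request:
{"fn": "play_rows", "kwargs": {"commands": ".03 .01 -.49 0 0 0;.03 .01 -.49 0 0 0;.02 0 -.49 0 0 0;.02 0 -.49 0 0 0;.02 0 -.45 0 0 0;0 0 0 0 0 0"}}

```text
time_s: 10.45
tcp_pos: [0.5996, 0.0933, 0.0984]
ee_rot: [[0.98, -0.198, -0.003], [-0.198, -0.98, -0.001], [-0.003, 0.002, -1.0]]
wrist_force: [-1.6, -0.5, -0.1]
gripper_width: 0.858
gripper_force: 0.0
```

Request:
{"fn": "play_rows", "kwargs": {"commands": "0 0 0 0 0 0;0 0 0 0 0 0;0 0 0 0 0 0;0 0 0 0 0 0;0 0 0 0 0 0;0 0 0 0 0 0;0 0 0 0 0 0;0 0 0 0 0 0", "grip": 0}}

```text
time_s: 11.25
tcp_pos: [0.6004, 0.0927, 0.1008]
ee_rot: [[0.98, -0.197, -0.0], [-0.197, -0.98, -0.002], [0.0, 0.002, -1.0]]
wrist_force: [-1.3, -5.5, 4.0]
gripper_width: 0.404
gripper_force: 30.0
```

```bash
cat > st.py <<'E'
from station import r
s=r.sense(); print(s["time_s"],s["tcp_pos"].round(4),"F",s["wrist_force"].round(1),"M",s["moment"].round(3),"w",round(s["gripper_width"]*87,1),s["gripper_force"],s["joints"].round(1))
E
python3 st.py
```

```text
11.25 [0.6004 0.0927 0.1008] F [-1.3 -5.5  4. ] M [-1.61   0.22   0.073] w 35.1 29.991029310040176 [ 24.1  26.6 -11.2   0.1 -52.2  54.5]
```

Request:
{"fn": "play_rows", "kwargs": {"commands": "0 0 0 0 0 -.6;0 0 0 0 0 -.6;0 0 0 0 0 -.6;0 0 0 0 0 -.6;0 0 0 0 0 -.6;0 0 0 0 0 -.6;0 0 0 0 0 -.6;0 0 0 0 0 -.6;0 0 0 0 0 -.6;0 0 0 0 0 -.6;0 0 0 0 0 -.6;0 0 0 0 0 -.6;0 0 0 0 0 -.6;0 0 0 0 0 -.6;0 0 0 0 0 -.6;0 0 0 0 0 0;0 0 0 0 0 0;0 0 0 0 0 0"}}

```text
time_s: 13.05
tcp_pos: [0.6005, 0.0928, 0.1008]
ee_rot: [[0.023, -1.0, -0.001], [-1.0, -0.023, -0.003], [0.003, 0.001, -1.0]]
wrist_force: [-0.1, -4.3, 2.7]
gripper_width: 0.41
gripper_force: 30.0
```

```bash
python3 st.py
```

```text
13.05 [0.6005 0.0928 0.1008] F [-0.1 -4.3  2.7] M [-1.474  0.091  0.013] w 35.7 29.987677736207843 [ 24.1  26.6 -11.2   0.1 -52.3 -22.9]
```

Request:
{"fn": "play_rows", "kwargs": {"commands": "0 0 0 0 0 -.6;0 0 0 0 0 -.6;0 0 0 0 0 -.6;0 0 0 0 0 -.6;0 0 0 0 0 -.6;0 0 0 0 0 -.6;0 0 0 0 0 -.6;0 0 0 0 0 -.6;0 0 0 0 0 0;0 0 0 0 0 0;0 0 0 0 0 0"}}

```text
time_s: 14.15
tcp_pos: [0.6006, 0.0927, 0.1008]
ee_rot: [[-0.641, -0.768, -0.001], [-0.768, 0.641, -0.003], [0.003, -0.001, -1.0]]
wrist_force: [-0.0, -6.1, 2.5]
gripper_width: 0.401
gripper_force: 30.0
```

```bash
python3 st.py
```

```text
14.15 [0.6006 0.0927 0.1008] F [-0.  -6.1  2.5] M [-1.669  0.019  0.421] w 34.9 29.985708058811724 [ 24.1  26.6 -11.2   0.2 -52.3 -64. ]
```

Request:
{"fn": "play_rows", "kwargs": {"commands": "0 0 0 0 0 -.5;0 0 0 0 0 -.5;0 0 0 0 0 -.5;0 0 0 0 0 -.5;0 0 0 0 0 0;0 0 0 0 0 0;0 0 0 0 0 0"}}

```text
time_s: 14.85
tcp_pos: [0.6006, 0.0926, 0.1008]
ee_rot: [[-0.839, -0.544, -0.001], [-0.544, 0.839, -0.003], [0.003, -0.002, -1.0]]
wrist_force: [-0.4, -5.0, 2.7]
gripper_width: 0.405
gripper_force: 30.0
```

```bash
python3 st.py
```

```text
14.85 [0.6006 0.0926 0.1008] F [-0.4 -5.   2.7] M [-1.714  0.035  0.408] w 35.2 29.98541791923344 [ 24.1  26.7 -11.1   0.1 -52.3 -81.2]
```

The torque holds at 0.41–0.42 N m, so the screw is at its stop and the clutch is slipping. I'll turn it further to make the slip clear, then release and check the knob's line to rule out the pads slipping.

Request:
{"fn": "play_rows", "kwargs": {"commands": "0 0 0 0 0 -.5;0 0 0 0 0 -.5;0 0 0 0 0 -.5;0 0 0 0 0 -.5;0 0 0 0 0 -.5;0 0 0 0 0 -.5;0 0 0 0 0 -.5;0 0 0 0 0 -.5;0 0 0 0 0 0;0 0 0 0 0 0;0 0 0 0 0 0"}}

```text
time_s: 15.95
tcp_pos: [0.6006, 0.0926, 0.1008]
ee_rot: [[-1.0, 0.025, -0.002], [0.025, 1.0, -0.002], [0.002, -0.002, -1.0]]
wrist_force: [-0.2, -5.7, 2.1]
gripper_width: 0.409
gripper_force: 30.0
```

```bash
python3 st.py
```

```text
15.95 [0.6006 0.0926 0.1008] F [-0.2 -5.7  2.1] M [-1.786 -0.042  0.455] w 35.6 29.985277466475964 [ 2.410e+01  2.670e+01 -1.110e+01  1.000e-01 -5.240e+01 -1.155e+02]
```

Request:
{"fn": "play_rows", "kwargs": {"commands": "0 0 0 0 0 0;0 0 0 0 0 0;0 0 0 0 0 0;0 0 0 0 0 0;0 0 .5 0 0 0;0 0 .7 0 0 0;0 0 .7 0 0 0;0 0 .7 0 0 0;0 0 .7 0 0 0", "grip": 70}}

```text
time_s: 16.85
tcp_pos: [0.6006, 0.0942, 0.2002]
ee_rot: [[-1.0, 0.026, -0.001], [0.026, 1.0, 0.0], [0.001, 0.0, -1.0]]
wrist_force: [0.1, 0.3, 0.3]
gripper_width: 0.804
gripper_force: 0.0
```

Request:
{"fn": "play_rows", "kwargs": {"commands": "-.35 -.25 .1 0 0 .35;-.35 -.25 .1 0 0 .35;-.35 -.25 .1 0 0 .35;-.35 -.25 .1 0 0 .35;-.35 -.25 .1 0 0 .35;-.35 -.25 .1 0 0 .35;-.35 -.25 0 0 0 .35;-.35 -.25 0 0 0 .35;-.35 -.25 0 0 0 .35;-.35 -.25 0 0 0 .35;-.35 -.25 0 0 0 .35;-.35 -.25 0 0 0 .35;-.35 -.25 0 0 0 .35;0 0 0 0 0 0", "grip": 50}}

```text
time_s: 18.25
tcp_pos: [0.4632, -0.0039, 0.2176]
ee_rot: [[-0.793, -0.61, -0.001], [-0.61, 0.793, -0.0], [0.001, 0.0, -1.0]]
wrist_force: [0.2, 0.3, -0.5]
gripper_width: 0.574
gripper_force: 0.0
```

```bash
python3 -c "
from ang import *
p=lid(); print(s['joints'].round(1),s['ee_rot'].round(3).tolist())
q=np.load('scene0.npz')['p']
f=lambda p:cv2.resize(p[210:290,280:360],None,fx=4,fy=4)
cv2.imwrite('pics/s4.png',np.hstack([f(q),f(p)]))" 2>/dev/null
```

```text
tcp [ 0.4632 -0.0039  0.2176] angle from grasp 36.8 r 0.207 [ 0.2  0.3 -0.5] [ 0.07 -0.15  0.01] 18.25
top 1313 lid angle [-0.8 -0.1  0.7]
scene 2580 lid angle [0.3 0.9 1.5]
[ 19.7   6.4 -21.6  -0.  -62.1 -72.1] [[-0.793, -0.61, -0.001], [-0.61, 0.793, -0.0], [0.001, 0.0, -1.0]]
```

View pics/s4.png

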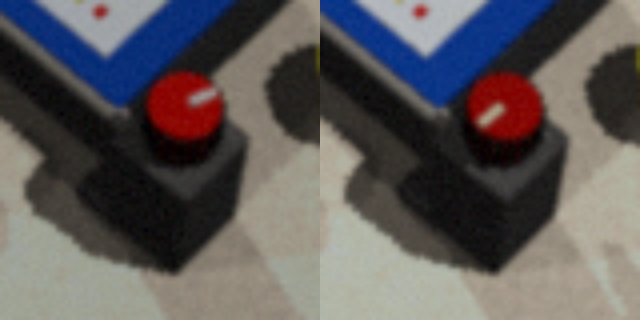

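The white line, at about (205,97) before and (490,115) after in this crop, moved roughly 160° clockwise. That matches the gripper's turn less the spring-back, so the pads held and the clutch slipped. The lid is still shut, so I'll grasp the bar again.

Request:
{"fn": "play_rows", "kwargs": {"commands": "-.04 -.034 -.2 0 0 .79;-.04 -.034 -.2 0 0 .79;-.04 -.034 -.2 0 0 .79;-.04 -.034 -.2 0 0 .79;-.04 -.034 -.2 0 0 .79;-.04 -.034 -.2 0 0 .79;0 0 0 0 0 0;0 0 -.5 0 0 0;0 0 -.5 0 0 0;0 0 -.5 0 0 0;0 0 -.5 0 0 0;0 0 -.5 0 0 0;0 0 -.5 0 0 0;0 0 -.1 0 0 0;0 0 0 0 0 0;0 0 0 0 0 0"}}

```text
time_s: 19.95
tcp_pos: [0.4579, -0.0094, 0.0892]
ee_rot: [[-0.203, -0.979, 0.001], [-0.979, 0.203, -0.001], [0.0, -0.001, -1.0]]
wrist_force: [-0.1, -0.1, 0.4]
gripper_width: 0.571
gripper_force: 0.0
```

Request:
{"fn": "play_rows", "kwargs": {"commands": "0 0 0 0 0 0;0 0 0 0 0 0;0 0 0 0 0 0;0 0 0 0 0 0;0 0 0 0 0 0;0 0 0 0 0 0;0 0 0 0 0 0;0 0 0 0 0 0;0 0 0 0 0 0", "grip": 0}}

```text
time_s: 20.85
tcp_pos: [0.4568, -0.0097, 0.0885]
ee_rot: [[-0.202, -0.979, -0.001], [-0.979, 0.202, -0.001], [0.001, 0.0, -1.0]]
wrist_force: [-1.9, 0.5, 2.0]
gripper_width: 0.103
gripper_force: 30.0
```

Request:
{"fn": "play_rows", "kwargs": {"commands": ".11 -.02 .34 .063 .311 0;.14 -.03 .33 .063 .311 0;.17 -.03 .32 .063 .311 0;.19 -.04 .3 .063 .311 0;.22 -.04 .28 .063 .311 0;.24 -.05 .26 .063 .311 0;.26 -.05 .24 .063 .311 0;.28 -.06 .21 .063 .311 0;.29 -.06 .18 .063 .311 0;.31 -.06 .16 .063 .311 0;.32 -.07 .13 .063 .311 0;.12 -.02 .05 .03 .15 0;0 0 0 0 0 0;0 0 0 0 0 0;0 0 0 0 0 0"}}

```text
time_s: 22.35
tcp_pos: [0.5355, -0.026, 0.1724]
ee_rot: [[-0.201, -0.835, -0.512], [-0.98, 0.173, 0.102], [0.004, 0.522, -0.853]]
wrist_force: [-3.2, -1.0, 2.4]
gripper_width: 0.102
gripper_force: 30.0
```

```bash
python3 -c "
from ang import *
lid()" 2>/dev/null
```

```text
tcp [ 0.5355 -0.026   0.1724] angle from grasp 56.5 r 0.1289 [-3.2 -1.   2.4] [-0.25  0.22  0.16] 22.35
top 1901 lid angle [54.8 55.2 55.5]
scene 807 lid angle [56.  56.9 57.9]
```

The lid is at about 56°. I'll open gently, then retract along the tool axis.

Request:
{"fn": "play_rows", "kwargs": {"commands": "0 0 0 0 0 0;0 0 0 0 0 0;0 0 0 0 0 0;0 0 0 0 0 0;0 0 0 0 0 0;0 0 0 0 0 0", "grip": 34}}

```text
time_s: 23.05
tcp_pos: [0.5368, -0.0256, 0.1724]
ee_rot: [[-0.201, -0.837, -0.509], [-0.98, 0.173, 0.102], [0.003, 0.519, -0.855]]
wrist_force: [-0.6, 0.0, -0.4]
gripper_width: 0.387
gripper_force: 0.0
```

```bash
python3 -c "
from ang import *
lid()" 2>/dev/null
```

```text
tcp [ 0.5368 -0.0256  0.1724] angle from grasp 57.0 r 0.1286 [-0.6  0.  -0.4] [-0.17 -1.12 -0.02] 23.05
top 2145 lid angle [53.1 53.6 53.9]
scene 821 lid angle [54.3 55.1 56.2]
```

Request:
{"fn": "play_rows", "kwargs": {"commands": ".09 -.017 .14 0 0 0;.17 -.034 .28 0 0 0;.17 -.034 .28 0 0 0;.17 -.034 .28 0 0 0;.3 -.06 .5 0 0 0;.3 -.06 .5 0 0 0;.3 -.06 .5 0 0 0;.3 -.06 .5 0 0 0;.3 -.06 .5 0 0 0;0 0 0 0 0 0;0 0 0 0 0 0;0 0 0 0 0 0;0 0 0 0 0 0;0 0 0 0 0 0"}}

```text
time_s: 24.55
tcp_pos: [0.5992, -0.0381, 0.2765]
ee_rot: [[-0.201, -0.836, -0.511], [-0.98, 0.173, 0.102], [0.003, 0.521, -0.854]]
wrist_force: [-0.4, 0.1, 0.0]
gripper_width: 0.389
gripper_force: 0.0
```

```bash
python3 -c "
from ang import *
p=lid(); cv2.imwrite('pics/s5.png',p)" 2>/dev/null
```

```text
tcp [ 0.5992 -0.0381  0.2765] angle from grasp 78.7 r 0.2318 [-0.4  0.1  0. ] [-0.13 -1.13  0.02] 24.55
top 2344 lid angle [53.2 53.5 53.8]
scene 1490 lid angle [54.2 54.7 55.4]
```

View pics/s5.png

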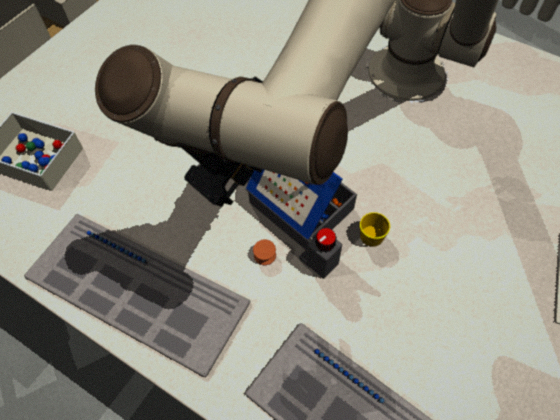

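The lid stands at about 54° with nothing touching it. The cup (374,230) and spool (264,252) are where they were. One more wait will confirm it stays, along with a check of the jar from the top camera.

Request:
{"fn": "play_rows", "kwargs": {"commands": "0 0 .5 0 0 0;0 0 .5 0 0 0;0 0 .5 0 0 0;0 0 0 0 0 0;0 0 0 0 0 0;0 0 0 0 0 0;0 0 0 0 0 0;0 0 0 0 0 0;0 0 0 0 0 0;0 0 0 0 0 0"}}

```text
time_s: 25.65
tcp_pos: [0.5995, -0.0382, 0.3217]
ee_rot: [[-0.201, -0.836, -0.51], [-0.98, 0.173, 0.102], [0.003, 0.52, -0.854]]
wrist_force: [-0.2, 0.2, 0.4]
gripper_width: 0.39
gripper_force: 0.0
```

```bash
python3 -c "
from ang import *
lid(); p,d=cams.capture('top'); q=np.load('top0.npz')['p']
print(np.abs(p[255:295,368:405].astype(int)-q[255:295,368:405]).mean())
cv2.imwrite('pics/t5.png',np.hstack([q[150:330,170:420],p[150:330,170:420]]))" 2>/dev/null
```

```text
tcp [ 0.5995 -0.0382  0.3217] angle from grasp 77.4 r 0.2767 [-0.2  0.2  0.4] [-0.11 -1.19 -0.04] 25.65
top 2411 lid angle [53.2 53.5 53.8]
scene 2762 lid angle [54.1 54.6 55.1]
33.57274774774775
```

View pics/t5.png

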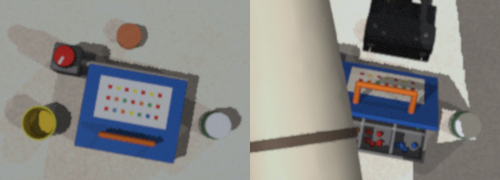

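The jar hasn't moved, at (217,124) against (216,124) in the crop. It is only in shadow. The lid's angle is steady, so I'm handing in.

```bash
python3 -c "
from station import r
print(r.finish_job())"
```

```text
the job is handed in; nothing more can be done
None
```

The job is handed in: the lid fell shut from about 54° on the slack hinge, I turned the knob clockwise until it slipped at about 0.42–0.45 N m, and the lid now stands by itself at about 54° with the jar, cup and spool undisturbed.

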